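# Pack the sample jar and bring the pipette to it

## Task

First put the open green sample jar gently, upright, into the one free place of the white foam box (the place with the red pad), fully down beside the things already packed there, and let it go. Then draw the pipette up out of its stand, lean it over to about 45 degrees with its tip lowest, and finish while holding it still in the gripper, the tip centred over the open mouth of the packed jar and about two centimetres above its rim, touching nothing. Leave the two bottles standing outside the box alone, and keep the packed things where they are.

Things in the scene. Friction and masses are not known exactly. Their poses are not given: they have to be found in the camera images.
- jar: open round green glass jar with a white paper band, 48 mm diameter, 85 mm tall, wall 3 mm, about 130 g, loose, standing upright on the table at the left or the right. Origin: centre of its underside, z up along its axis
- jar_rim (a point): centre of the jar's open mouth, at rim height, 85 mm above its underside; the mouth is 42 mm wide inside
- foam_box: open white foam box, fixed to the table, 140 x 140 mm outside, 50 mm high, walls 14 mm, floor 10 mm thick, inside 112 x 112 mm; room for two by two things, places centred 28 mm from its middle along its x and y. Three places are taken by things 42 mm tall (tops 52 mm above the table), the fourth is free. Origin: centre of its underside, z up, x and y along its walls
- pad: thin red pad, 46 x 46 x 3 mm, fixed on the box floor in the middle of the free place (its top is 13 mm above the table; a jar standing on it has its rim 98 mm above the table). Which of the four places it is varies. About 4 mm are free between a centred jar and the walls and 6 to 7 mm to the neighbours. Origin: centre of its underside, x and y along the box walls
- stand: grey pipette stand, fixed: base plate 90 x 90 x 10 mm, four thin posts at the corners carrying a top plate 64 x 64 mm whose upper face is 105 mm above the table, with an 18 mm hole in its middle. At the left or the right, opposite the jar. Origin: centre of its underside
- stand_top (a point): centre of the hole in the stand, at the upper face of the top plate, 105 mm above the table
- pipette: hand pipette, loose, about 110 g, 190 mm long, round about its z axis, hanging upright in the stand's hole by the lower shoulder of the grey part; yellow conical tip from 0 to 50 mm, white shaft 14 mm thick from 50 to 90 mm, grey body 28 mm thick from 90 to 172 mm (the part to grip), blue push button on top from 172 to 190 mm. It must rise 90 mm for the tip to leave the stand's hole. Origin: the point of the tip; z runs from the tip up to the button
- pip_tip (a point): the point of the pipette's tip (same as the pipette's origin); 15 mm above the table while in the stand
- pip_grip (a point): on the pipette's axis in the grey body, 150 mm from the tip point; 165 mm above the table while in the stand: a good place to grip
- square_bottle: amber bottle in the box, 50 x 50 mm, 42 mm tall with its round black cap, loose. Origin: centre of its underside, z up
- tin: round metal tin in the box, 50 mm diameter, 42 mm tall, loose. Origin: centre of its underside, z up
- tip_case: blue case with white lid in the box, 50 x 50 x 42 mm, loose. Origin: centre of its underside, z up
- media_bottle: bystander: clear bottle with blue cap, 86 mm diameter, 180 mm tall, far left. Origin: centre of its underside
- small_bottle: bystander: clear bottle with black cap, 68 mm diameter, 130 mm tall, far right. Origin: centre of its underside
Things that resemble listed ones, but are neither listed nor needed, are in the scene too. There is more than one size of the jar; the one meant has the size given above.

How it is judged:
By the outcome, as a careful person would: the job done as asked, in the order asked, and still so for the second after the job is handed in, while the arm keeps its last pose, push and grip.
It also fails if it takes over 51 s, if anything falls off the work surface, if the arm or the gripper's body presses on something with over 40 N, if the wrist force passes 120 N, or if a joint passes its speed limit or range.

## Robot

A 7-joint arm with a two-finger parallel gripper is mounted at the origin on the work surface. World frame = base frame: x ahead of the robot, y to its left, z up, the work surface at z = 0. Lengths are in mm, angles in rad, forces in N, time in s.
With the tool pointing down it reaches from about 400 to 900 mm from the base axis. Payload 5.5 kg.
Tool frame: the origin (TCP) lies at the centre of the arm's flange, where the gripper is bolted on; the fingertips stand 173 mm ahead of it and the grasp point (between the pads) lies 155 mm ahead of it (bot.finger_overhang is the distance from the TCP to the fingertips, in mm); z points along the fingers, y is the line along which they close (so a half turn about z gives the same grasp; the last joint's range is limited). The gripper opens to 85 mm and grips with 20 to 120 N. Pads are 22 mm wide; open, the fingers measure 114 mm over their backs; the gripper's body (76 mm by 85 mm) begins 54 mm behind the grasp point. The pads swing forward as they close: fully open they stand 13 mm farther back than shut.
Start: joints at [-0.943, 0.501, -0.427, 1.55, 0.221, 1.138, -0.21], TCP at [231.863, 607.236, 404.71] pointing down, gripper open.
Joint ranges: [-2.88, 2.88], [-0.31, 2.03], [-1.54, 1.56], [0.2, 2.42], [-1.41, 4.55], [0.19, 2.02], [-2.57, 2.57]. Speed limits (rad/s): [2.57, 2.57, 3.14, 3.14, 3.14, 3.14, 3.14].

## Interface

Orientations are given as a rotation vector (axis times angle).
In Python, from rig import bot gives the robot as it stands. The module is installed in compiled form; this text tells all that it offers.
- The arm moves only by the tool apply_moves, never from a script. Its arguments are lists of equal length, an entry for each row: "offset": the shift along the tool's x, y, z in m, a list of three; "angular": the turn, a rotation vector about the tool's x, y, z in degrees, a list of three; "jaw": the finger opening in m, from 0 to 0.0854. A call has 1 to 5 rows; each row is the pose to reach, as a shift and turn from the pose commanded when the call began, along the tool's axes at that moment; what a row does not reach only later rows make up. A row lasts 1/12 s, in which the tool goes at most 41.7 mm and 7.16 degrees, less where a joint would pass 70% of its speed; a pose out of reach is approached as far as the arm can. A call with a gripper value outside its range is refused whole. The fingers move at their own pace and stop on an object; the grip force is fixed at half the most. Time passes only in rows, so rows that repeat a pose let the fingers close. It gives the time, the measured TCP pose, the force, the opening and the grip force at its end, in the units of the state.
- bot.observe(): the state, without advancing time (a new reading comes with each control period).
- bot.camera(name): name is "scene" or "top" or "wrist"; returns the picture (400x640x3 uint8, blue, green, red); there is no depth.
- bot.camera_params(name): a dict with "fovy" (degrees; the focal length in pixels is half the picture's height over the tangent of half this angle, whatever the lens; pixels are square), "cx", "cy" (the principal point, pixels), "extrinsics" (4x4, takes a point from world to camera coordinates). Camera axes: x right, y up, looking along -z (the intrinsics and any distortion apply to the point x, -y, -z); pixel columns grow to the right and rows downward; lengths in mm; the calibration is good to about 2 mm. A picture is of the moment at which its call begins: read the wrist's pose just before it. camera_params takes no time and is no camera call; for the wrist camera it gives the pose at the moment of the call.
- bot.hand_in(): hands the job in; it is judged then, once.
The state is a dict: "t": time; "joint_pos": joint angles; "qvel": joint speeds; "joint_torque": joint torques, N m; "position": TCP position; "ee_rot": TCP orientation; "wrist_force": force on the tool from outside, world axes, zero at the start; "torque": the same for the moment, N m; "opening": finger opening in mm; "grasp_force": force on a finger pad.
Only numpy, scipy, OpenCV 4.12 (cv2) and the standard library are available. Lean on these libraries where they do the work, as an engineer would, in place of code of your own. Each camera call takes 0.05 s, during which the arm holds its last target. There are 200 camera calls.

## Working session

There is one attempt and no reset: what is moved stays moved. The work goes in short steps, Python scripts to look and compute and a tool call to move; the robot and the scene stay as the last step left them, time stands still between calls to the robot, and variables do not carry over. Pictures are saved under pics/ and viewed, at most 10 in all, crops included, and the job is handed in when it is done.

Besides the shell and the picture viewer there is one more tool, called after "Request:" as name(argument=value, ...) on one line, values as JSON. apply_moves: Moves the arm, as the interface text tells. Its arguments: {"type":"object","properties":{"offset":{"type":"array","items":{"type":"array","items":{"type":"number"}}},"angular":{"type":"array","items":{"type":"array","items":{"type":"number"}}},"jaw":{"type":"array","items":{"type":"number"}}},"required":["offset","angular","jaw"]}

```bash
mkdir -p pics
python3 - <<'E'
from rig import bot
import cv2,numpy as np
np.set_printoptions(precision=4,suppress=True)
s=bot.observe();print({k:np.round(v,3) for k,v in s.items()})
for n in ("scene","top","wrist"):
    p=bot.camera_params(n);print(n,{k:(np.round(np.array(v),3).tolist()) for k,v in p.items()})
    im=bot.camera(n);cv2.imwrite(f"pics/{n}0.png",im)
E
```

```text
{'t': np.float64(0.0), 'joint_pos': array([-0.943,  0.502, -0.427,  1.551,  0.221,  1.138, -0.21 ]), 'qvel': array([ 0.002,  0.002,  0.001, -0.001,  0.001,  0.001,  0.002]), 'joint_torque': array([  0.002, -56.953,  -5.816, -28.093,   0.01 ,   0.012,  -0.   ]), 'position': array([231.81 , 606.88 , 403.659]), 'ee_rot': array([-0.57 , -3.089,  0.003]), 'wrist_force': array([0.641, 0.017, 0.552]), 'torque': array([-0.02 ,  0.005, -0.062]), 'grasp_force': np.float64(0.0), 'opening': np.float64(85.444)}
scene {'fovy': 53.524, 'cx': 312.961, 'cy': 198.082, 'extrinsics': [[0.224, 0.974, 0.006, -125.908], [-0.651, 0.145, 0.745, 235.762], [0.725, -0.171, 0.667, -1395.903], [0.0, 0.0, 0.0, 1.0]]}
top {'fovy': 48.001, 'cx': 329.922, 'cy': 202.834, 'extrinsics': [[-0.016, -1.0, 0.01, -6.247], [0.987, -0.014, 0.162, -554.547], [-0.162, 0.012, 0.987, -1009.791], [0.0, 0.0, 0.0, 1.0]]}
wrist {'fovy': 60.497, 'cx': 319.59, 'cy': 199.534, 'extrinsics': [[0.357, 0.934, -0.002, -648.42], [-0.898, 0.342, -0.275, 35.755], [-0.256, 0.1, 0.961, -379.367], [0.0, 0.0, 0.0, 1.0]]}
```

View pics/top0.png

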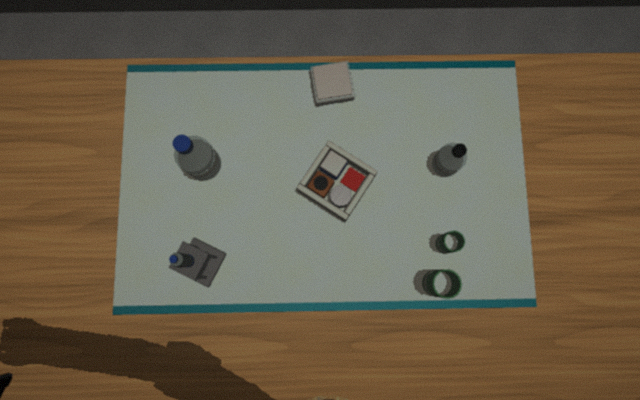

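View pics/scene0.png

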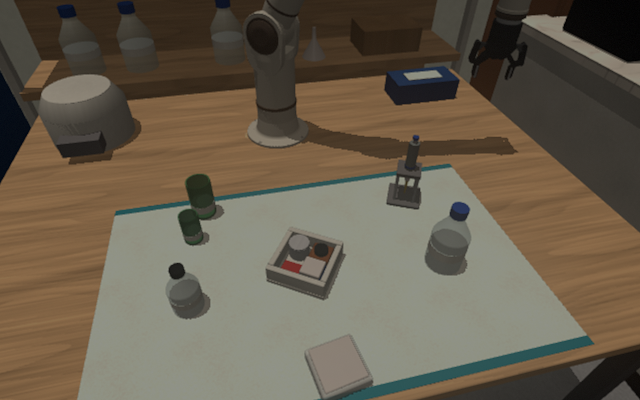

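Top view: two green jars stand at right, at (450,242) and (441,283). The foam box is at (336,181) with the red pad at (352,179), and the stand and pipette are at (198,262). Next I'll measure the jars and the rest.

```bash
cat > h.py <<'E'
from rig import bot
import cv2,numpy as np
from scipy.spatial.transform import Rotation as R
np.set_printoptions(precision=2,suppress=True)
def ray(P,uv):
    f=200/np.tan(np.radians(P["fovy"])/2); E=np.array(P["extrinsics"])
    d=np.array([(uv[0]-P["cx"])/f,-(uv[1]-P["cy"])/f,-1.])
    return -E[:3,:3].T@E[:3,3], E[:3,:3].T@d
def onz(P,uv,z):
    o,d=ray(P,uv); return o+d*(z-o[2])/d[2]
def proj(P,X):
    f=200/np.tan(np.radians(P["fovy"])/2); E=np.array(P["extrinsics"])
    c=E[:3,:3]@np.asarray(X,float)+E[:3,3]; return np.array([P["cx"]-f*c[0]/c[2],P["cy"]+f*c[1]/c[2]])
def tri(rays):
    A=np.zeros((3,3));b=np.zeros(3)
    for o,d in rays:
        d=d/np.linalg.norm(d);M=np.eye(3)-np.outer(d,d);A+=M;b+=M@o
    return np.linalg.solve(A,b)
def blobs(m,amin=30):
    n,_,st,ce=cv2.connectedComponentsWithStats(m.astype(np.uint8)); return [(st[i].tolist(),ce[i]) for i in range(1,n) if st[i][4]>=amin]
E
python3 - <<'E'
from h import *
P=bot.camera_params("top");im=cv2.imread("pics/top0.png");S=bot.camera_params("scene");sc=cv2.imread("pics/scene0.png")
b,g,r=[im[...,i].astype(int) for i in range(3)]
print("red",[(s,c,onz(P,c,13)) for s,c in blobs((r>110)&(g<70)&(b<70),20)])
gm=(g>r+8)&(g<110)
print("green",blobs(gm))
print("blue",blobs((b>r+50)&(b>g+25),10))
hs=[x.astype(int) for x in cv2.split(sc)]
print("scene blue",blobs((hs[0]>hs[2]+45)&(hs[0]>hs[1]+20),15))
print("scene green",blobs((hs[1]>hs[2]+12)&(hs[1]<110)&(hs[1]>hs[0]),30))
a=cv2.resize(im[220:310,400:490],(540,540),interpolation=cv2.INTER_CUBIC)
cc=cv2.resize(sc[165:255,165:235],(420,540),interpolation=cv2.INTER_CUBIC)[:,80:340]
v=np.hstack([a,cc]);cv2.imwrite("pics/jars.png",np.clip(v*1.6,0,255).astype(np.uint8))
bx=cv2.resize(im[130:230,285:390],(630,600),interpolation=cv2.INTER_CUBIC);cv2.imwrite("pics/box.png",bx)
E
```

```text
red [([341, 168, 24, 23, 306], array([352.21, 178.77]), array([618.53, -70.5 ,  13.  ]))]
green [([347, 61, 168, 9, 1177], array([430.84,  64.66])), ([127, 63, 206, 9, 1355], array([222.91,  67.04])), ([172, 134, 19, 19, 251], array([181.18, 142.59])), ([439, 231, 26, 22, 211], array([452.73, 241.11])), ([169, 255, 9, 8, 52], array([172.52, 258.48])), ([427, 269, 35, 30, 327], array([445.37, 283.09])), ([113, 298, 424, 17, 3549], array([323.04, 306.22]))]
blue [([174, 136, 16, 15, 192], array([181.26, 142.73])), ([170, 256, 6, 6, 30], array([172.8 , 258.67]))]
scene blue [([453, 203, 16, 10, 128], array([460.41, 207.34]))]
scene green [([178, 209, 37, 12, 97], array([198.41, 213.66])), ([186, 237, 16, 7, 39], array([194.28, 241.13]))]
```

View pics/jars.png

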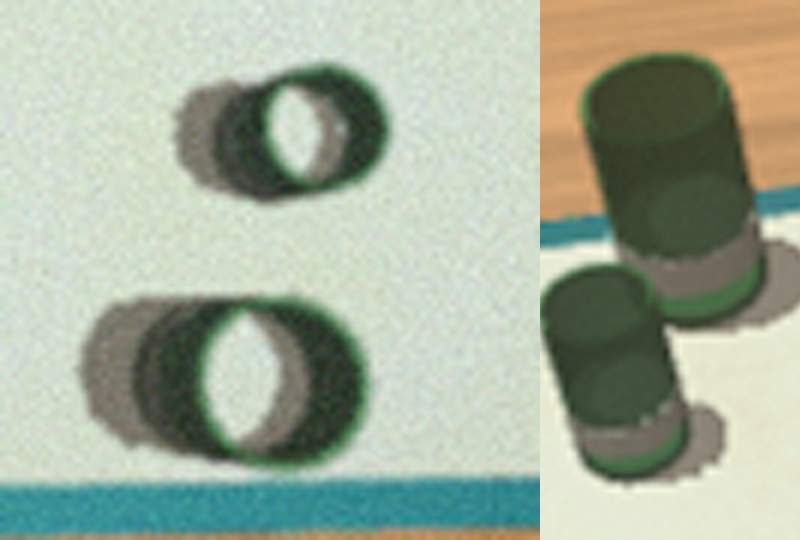

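The enlarged crop shows two jars: a smaller one with rim centre at about (454.3,241.0) and rim width about 21 px, and a larger one at about (447.3,283.5), about 28 px wide. I'll convert both widths to mm.

Run:
```python
from h import *
P=bot.camera_params("top");S=bot.camera_params("scene")
for n,u0,u1,v0,v1 in(("small",262,390,62,188),("large",200,368,295,468)):
    f=lambda u,v:onz(P,(400+u/6,220+v/6),85)
    print(n,f((u0+u1)/2,(v0+v1)/2),np.linalg.norm(f(u0,100)-f(u1,100)),np.linalg.norm(f(300,v0)-f(300,v1)))
im=cv2.imread("pics/top0.png")
# box: white mask contour
b,g,r=[im[...,i].astype(int) for i in range(3)]
m=((r>110)&(g<70)&(b<70)).astype(np.uint8)
c=max(cv2.findContours(m,0,2)[0],key=cv2.contourArea)[:,0].astype(float)
w=np.array([onz(P,p,13)[:2] for p in c],np.float32);print("pad rect",cv2.minAreaRect(w))
# box-centre candidates
a=np.radians(cv2.minAreaRect(w)[2])
# pipette button top (z 205)
print("pip by top view",onz(P,(172.8,258.67),200))
# xArm7 FK check
def dh(t,d,al,a):
    c,s=np.cos(t),np.sin(t);ca,sa=np.cos(al),np.sin(al)
    return np.array([[c,-s,0,a],[s*ca,c*ca,-sa,-d*sa],[s*sa,c*sa,ca,d*ca],[0,0,0,1]])
def fk(q):
    h=np.pi/2;T=np.eye(4)
    for t,d,al,aa in zip(q,[267,0,293,0,342.5,0,97],[0,-h,h,h,h,h,-h],[0,0,0,52.5,77.5,0,76]):T=T@dh(t,d,al,aa)
    return T
s=bot.observe();T=fk(s["joint_pos"]);print(T,np.hypot(*T[:2,3]),np.hypot(*s["position"][:2]),s["position"])
print(R.from_rotvec(s["ee_rot"]).as_matrix())
```

```text
small [ 457.83 -290.79   85.  ] 47.87252705524722 46.9452303117511
large [ 364.13 -269.61   85.  ] 62.81364211992982 62.506001321638784
pad rect ((618.45751953125, -70.66497802734375), (42.77933120727539, 44.921993255615234), 55.83456039428711)
pip by top view [422.86 295.9  200.  ]
[[   0.35   -0.94   -0.01  166.03]
 [  -0.94   -0.35    0.04 -565.4 ]
 [  -0.04   -0.     -1.    312.46]
 [   0.      0.      0.      1.  ]] 589.2766370469112 649.7282564425988 [231.87 606.95 403.86]
[[-0.93  0.36 -0.  ]
 [ 0.36  0.93 -0.  ]
 [ 0.   -0.   -1.  ]]
```

View pics/box.png

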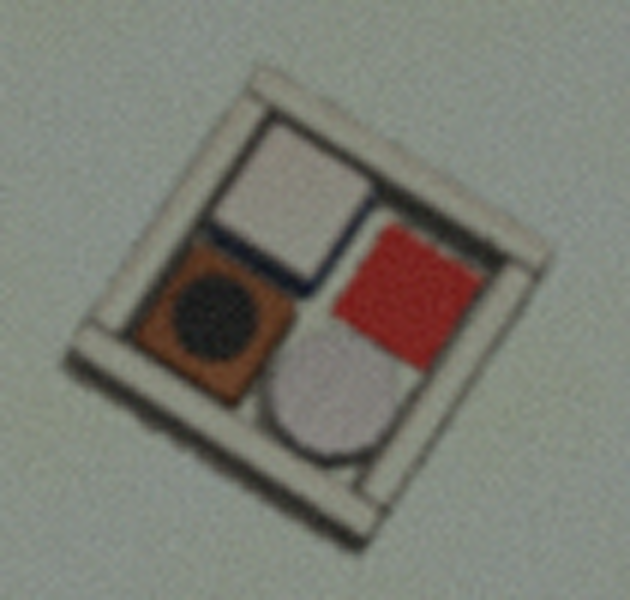

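The smaller jar measures about 48 mm at (458,-291), so it matches the description. The larger one is about 63 mm and is the decoy. The box crop shows the free red-pad place at about (410,300), which is roughly (618,-71) in the world. Next, a small planner for tool-axis steps.

```bash
cat > plan.py <<'E'
from h import *
import json,os,math
def cmd():
    if os.path.exists("cmd.json"): d=json.load(open("cmd.json"));return np.array(d["p"]),R.from_rotvec(d["r"])
    s=bot.observe();return np.array([231.863,607.236,404.71]),R.from_rotvec(s["ee_rot"])
def plan(wps,save=True):
    """wps: (pos mm, Rotation or None, jaw m, mm per row, deg per row); prints calls of <=5 rows from the commanded pose"""
    p0,r0=cmd();rows=[];p,r=p0,r0
    for pos,rot,jaw,v,w in wps:
        pos=np.array(pos,float);rot=r if rot is None else rot
        dr=(r.inv()*rot).as_rotvec(degrees=True);n=max(1,math.ceil(np.linalg.norm(pos-p)/v),math.ceil(np.linalg.norm(dr)/w))
        rows+=[(p+(pos-p)*k/n,r*R.from_rotvec(dr*k/n,degrees=True),jaw) for k in range(1,n+1)];p,r=pos,rot
    while rows:
        g,rows=rows[:5],rows[5:]
        off=[np.round(r0.inv().apply(a-p0)/1000,4).tolist() for a,_,_ in g]
        ang=[np.round((r0.inv()*b).as_rotvec(degrees=True),1).tolist() for _,b,_ in g]
        print(json.dumps({"offset":off,"angular":ang,"jaw":[c for *_,c in g]}).replace("-0.0,","0,").replace("-0.0]","0]"))
        p0=p0+r0.apply(np.array(off[-1])*1000);r0=r0*R.from_rotvec(ang[-1],degrees=True)
    if save: json.dump({"p":p0.tolist(),"r":r0.as_rotvec().tolist()},open("cmd.json","w"))
    print("end",p0,r0.as_rotvec())
def log():
    s=bot.observe()
    with open("log.txt","a") as f:f.write(json.dumps({k:np.array(s[k]).tolist() for k in("joint_pos","position","ee_rot")})+"\n")
    return s
E
python3 - <<'E'
from plan import *
log()
plan([([450,450,404],None,.085,40,6),([600,200,390],None,.085,40,6),([600,-100,380],None,.085,40,6),([458,-291,330],None,.085,40,6)])
E
```

```text
{"offset": [[-0.0371, -0.0099, 0.0001], [-0.0743, -0.0197, 0.0002], [-0.1114, -0.0296, 0.0003], [-0.1485, -0.0395, 0.0005], [-0.1856, -0.0493, 0.0006]], "angular": [[0.0, 0.0, 0.0], [0.0, 0.0, 0.0], [0.0, 0.0, 0.0], [0.0, 0.0, 0.0], [0.0, 0.0, 0.0]], "jaw": [0.085, 0.085, 0.085, 0.085, 0.085]}
{"offset": [[-0.0372, -0.0099, 0.0001], [-0.0743, -0.0198, 0.0002], [-0.1029, -0.0423, 0.002], [-0.1316, -0.0648, 0.0038], [-0.1603, -0.0873, 0.0055]], "angular": [[0.0, 0.0, 0.0], [0.0, 0.0, 0.0], [0.0, 0.0, 0.0], [0.0, 0.0, 0.0], [0.0, 0.0, 0.0]], "jaw": [0.085, 0.085, 0.085, 0.085, 0.085]}
{"offset": [[-0.0286, -0.0225, 0.0018], [-0.0573, -0.045, 0.0036], [-0.086, -0.0675, 0.0054], [-0.1146, -0.09, 0.0072], [-0.1433, -0.1125, 0.009]], "angular": [[0.0, 0.0, 0.0], [0.0, 0.0, 0.0], [0.0, 0.0, 0.0], [0.0, 0.0, 0.0], [0.0, 0.0, 0.0]], "jaw": [0.085, 0.085, 0.085, 0.085, 0.085]}
{"offset": [[-0.0134, -0.035, 0.0013], [-0.0268, -0.07, 0.0026], [-0.0401, -0.1051, 0.0039], [-0.0535, -0.1401, 0.0052], [-0.0669, -0.1751, 0.0065]], "angular": [[0.0, 0.0, 0.0], [0.0, 0.0, 0.0], [0.0, 0.0, 0.0], [0.0, 0.0, 0.0], [0.0, 0.0, 0.0]], "jaw": [0.085, 0.085, 0.085, 0.085, 0.085]}
{"offset": [[-0.0134, -0.0351, 0.0013], [-0.0268, -0.0701, 0.0026], [-0.0401, -0.1051, 0.0039], [-0.0309, -0.1378, 0.0111], [-0.0217, -0.1705, 0.0183]], "angular": [[0.0, 0.0, 0.0], [0.0, 0.0, 0.0], [0.0, 0.0, 0.0], [0.0, 0.0, 0.0], [0.0, 0.0, 0.0]], "jaw": [0.085, 0.085, 0.085, 0.085, 0.085]}
{"offset": [[0.0092, -0.0328, 0.0072], [0.0184, -0.0655, 0.0144], [0.0276, -0.0982, 0.0216], [0.0369, -0.1309, 0.0288], [0.0461, -0.1636, 0.036]], "angular": [[0.0, 0.0, 0.0], [0.0, 0.0, 0.0], [0.0, 0.0, 0.0], [0.0, 0.0, 0.0], [0.0, 0.0, 0.0]], "jaw": [0.085, 0.085, 0.085, 0.085, 0.085]}
end [ 457.99 -290.96  329.95] [-0.57 -3.09  0.  ]
```

Request:
apply_moves(offset=[[-0.037, -0.01, 0], [-0.074, -0.02, 0], [-0.111, -0.03, 0], [-0.148, -0.039, 0], [-0.1856, -0.0493, 0.0006]], angular=[[0, 0, 0], [0, 0, 0], [0, 0, 0], [0, 0, 0], [0, 0, 0]], jaw=[0.085, 0.085, 0.085, 0.085, 0.085])

```text
t: 0.57
position: [388.7, 493.9, 404.0]
ee_rot: [-0.569, -3.09, 0.0]
wrist_force: [0.8, 0.6, -0.1]
opening: 85.2
grasp_force: 0.0
```

Request:
apply_moves(offset=[[-0.037, -0.01, 0], [-0.074, -0.02, 0], [-0.103, -0.042, 0.002], [-0.132, -0.065, 0.004], [-0.1603, -0.0873, 0.0055]], angular=[[0, 0, 0], [0, 0, 0], [0, 0, 0], [0, 0, 0], [0, 0, 0]], jaw=[0.085, 0.085, 0.085, 0.085, 0.085])

```text
t: 0.98
position: [507.2, 354.3, 398.0]
ee_rot: [-0.57, -3.089, 0.001]
wrist_force: [0.2, 0.3, -0.3]
opening: 85.2
grasp_force: 0.0
```

Request:
apply_moves(offset=[[-0.029, -0.0225, 0.002], [-0.057, -0.045, 0.004], [-0.086, -0.0675, 0.005], [-0.115, -0.09, 0.007], [-0.1433, -0.1125, 0.009]], angular=[[0, 0, 0], [0, 0, 0], [0, 0, 0], [0, 0, 0], [0, 0, 0]], jaw=[0.085, 0.085, 0.085, 0.085, 0.085])

```text
t: 1.4
position: [600.7, 198.2, 389.3]
ee_rot: [-0.57, -3.089, 0.0]
wrist_force: [0.7, 0.2, 0.8]
opening: 85.1
grasp_force: 0.0
```

Request:
apply_moves(offset=[[-0.013, -0.035, 0.001], [-0.027, -0.07, 0.003], [-0.04, -0.105, 0.004], [-0.0535, -0.14, 0.005], [-0.0669, -0.1751, 0.0065]], angular=[[0, 0, 0], [0, 0, 0], [0, 0, 0], [0, 0, 0], [0, 0, 0]], jaw=[0.085, 0.085, 0.085, 0.085, 0.085])

```text
t: 1.82
position: [599.7, 10.8, 382.8]
ee_rot: [-0.57, -3.089, -0.0]
wrist_force: [0.5, -0.2, 0.1]
opening: 84.9
grasp_force: 0.0
```

Request:
apply_moves(offset=[[-0.013, -0.035, 0.001], [-0.027, -0.07, 0.003], [-0.04, -0.105, 0.004], [-0.031, -0.138, 0.011], [-0.0217, -0.1705, 0.0183]], angular=[[0, 0, 0], [0, 0, 0], [0, 0, 0], [0, 0, 0], [0, 0, 0]], jaw=[0.085, 0.085, 0.085, 0.085, 0.085])

```text
t: 2.23
position: [559.2, -156.8, 364.5]
ee_rot: [0.572, 3.088, -0.0]
wrist_force: [0.1, -0.1, -0.4]
opening: 84.8
grasp_force: 0.0
```

Request:
apply_moves(offset=[[0.009, -0.033, 0.007], [0.018, -0.0655, 0.014], [0.028, -0.098, 0.022], [0.037, -0.131, 0.029], [0.0461, -0.1636, 0.036]], angular=[[0, 0, 0], [0, 0, 0], [0, 0, 0], [0, 0, 0], [0, 0, 0]], jaw=[0.085, 0.085, 0.085, 0.085, 0.085])

```text
t: 2.65
position: [456.7, -291.9, 328.3]
ee_rot: [-0.57, -3.089, -0.0]
wrist_force: [0.5, -1.1, 0.1]
opening: 85.1
grasp_force: 0.0
```

Run:
```python
from plan import *
s=log();P=bot.camera_params("wrist");im=bot.camera("wrist");cv2.imwrite("pics/w1.png",im)
print(s["t"],s["position"],s["ee_rot"],s["joint_pos"])
print(proj(P,[458,-291,85]))
t=bot.camera("top");cv2.imwrite("pics/top1.png",t)
```

```text
2.65 [ 456.71 -291.91  328.3 ] [-0.57 -3.09 -0.  ] [ 0.62  0.37 -0.12  1.9   0.06  0.87  1.67]
[322.28 214.64]
```

View pics/w1.png

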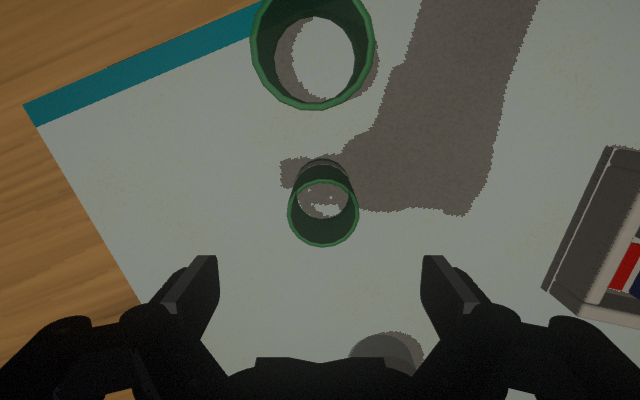

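Wrist view: the small jar's rim is at about (323,213), within 2 px of the prediction, with the larger jar above it and the box at right. I'll refine it and descend.

Run:
```python
from plan import *
P=bot.camera_params("wrist");im=cv2.imread("pics/w1.png")
b,g,r=[im[...,i].astype(int) for i in range(3)]
m=((g>r+15)&(g>b+5)).astype(np.uint8)
m[:, :270]=0;m[:,375:]=0;m[:165]=0;m[260:]=0
pts=np.argwhere(m)[:,::-1].astype(np.float32);h=cv2.convexHull(pts)
e=cv2.fitEllipse(h);print(e,onz(P,e[0],85))
x,y=onz(P,e[0],85)[:2]
print(np.linalg.norm(onz(P,(e[0][0]-e[1][0]/2,e[0][1]),85)-onz(P,(e[0][0]+e[1][0]/2,e[0][1]),85)))
plan([([x,y,330],None,.085,40,6),([x,y,219],None,.085,28,6)])
```

```text
((322.6305847167969, 212.62063598632812), (68.9033432006836, 72.40196990966797), 90.57719421386719) [ 451.67 -295.05   85.  ]
44.70276548383963
{"offset": [[0.0044, -0.0061, 0], [0.0044, -0.006, 0.0277], [0.0044, -0.006, 0.0555], [0.0044, -0.0059, 0.0832], [0.0044, -0.0059, 0.111]], "angular": [[0.0, 0.0, 0.0], [0.0, 0.0, 0.0], [0.0, 0.0, 0.0], [0.0, 0.0, 0.0], [0.0, 0.0, 0.0]], "jaw": [0.085, 0.085, 0.085, 0.085, 0.085]}
end [ 451.7  -295.06  218.96] [-0.57 -3.09  0.  ]
```

Run:
```python
from plan import *
s=bot.observe();print(s["t"],s["position"],s["qvel"])
P=bot.camera_params("wrist");print(proj(P,[458,-291,85]))
im=bot.camera("wrist")
b,g,r=[im[...,i].astype(int) for i in range(3)]
m=((g>r+15)&(g>b+5)).astype(np.uint8)
m[:, :270]=0;m[:,375:]=0;m[:165]=0;m[260:]=0
pts=np.argwhere(m)[:,::-1].astype(np.float32);h=cv2.convexHull(pts)
e=cv2.fitEllipse(h);print(e,onz(P,e[0],85))
x,y=onz(P,e[0],85)[:2]
for d in(-1,1):print(onz(P,(e[0][0]+d*e[1][1]/2,e[0][1]),85))
```

```text
2.75 [ 453.09 -296.35  327.26] [-0.06 -0.   -0.08 -0.03 -0.03  0.01 -0.06]
[331.94 219.07]
((332.3116455078125, 217.09814453125), (68.70689392089844, 72.57302856445312), 85.00342559814453) [ 456.82 -290.29   85.  ]
[ 448.21 -312.3    85.  ]
[ 465.43 -268.3    85.  ]
```

Run:
```python
from plan import *
json.dump({"p":[457.99,-290.96,329.95],"r":cmd()[1].as_rotvec().tolist()},open("cmd.json","w"))
plan([([457,-290.5,330],None,.085,40,6),([457,-290.5,219],None,.085,28,6)])
```

```text
{"offset": [[0.0011, 0.0001, -0.0001], [0.0011, 0.0001, 0.0277], [0.0011, 0.0002, 0.0554], [0.0011, 0.0002, 0.0832], [0.0011, 0.0002, 0.1109]], "angular": [[0.0, 0.0, 0.0], [0.0, 0.0, 0.0], [0.0, 0.0, 0.0], [0.0, 0.0, 0.0], [0.0, 0.0, 0.0]], "jaw": [0.085, 0.085, 0.085, 0.085, 0.085]}
end [ 456.96 -290.54  219.05] [-0.57 -3.09  0.  ]
```

First settle at height to check the steady error.

Request:
apply_moves(offset=[[0.0011, 0.0002, 0], [0.0011, 0.0002, 0], [0.0011, 0.0002, 0], [0.0011, 0.0002, 0], [0.0011, 0.0002, 0.02]], angular=[[0, 0, 0], [0, 0, 0], [0, 0, 0], [0, 0, 0], [0, 0, 0]], jaw=[0.085, 0.085, 0.085, 0.085, 0.085])

```text
t: 3.22
position: [459.6, -290.3, 312.1]
ee_rot: [0.565, 3.083, -0.004]
wrist_force: [-0.1, 0.8, -0.2]
opening: 85.1
grasp_force: 0.0
```

Request:
apply_moves(offset=[[0, 0, 0.02], [0, 0, 0.04], [0, 0, 0.06], [0, 0, 0.08], [0, 0, 0.0909]], angular=[[0, 0, 0], [0, 0, 0], [0, 0, 0], [0, 0, 0], [0, 0, 0]], jaw=[0.085, 0.085, 0.085, 0.085, 0.085])

```text
t: 3.63
position: [457.0, -289.1, 215.9]
ee_rot: [-0.567, -3.088, -0.002]
wrist_force: [-0.3, 0.6, 0.1]
opening: 85.1
grasp_force: 0.0
```

Request:
apply_moves(offset=[[0, 0, 0], [0, 0, 0]], angular=[[0, 0, 0], [0, 0, 0]], jaw=[0.085, 0.085])

```text
t: 3.8
position: [457.4, -289.8, 217.7]
ee_rot: [-0.568, -3.089, -0.001]
wrist_force: [-0.3, 0.1, 0.9]
opening: 85.1
grasp_force: 0.0
```

Run:
```python
from plan import *
s=log();print(s["t"],s["position"],s["ee_rot"],s["qvel"],s["wrist_force"])
P=bot.camera_params("wrist");im=bot.camera("wrist");cv2.imwrite("pics/w2.png",im);print(proj(P,[457,-290.5,85]))
```

```text
3.8 [ 457.4  -289.8   217.73] [-0.57 -3.09 -0.  ] [ 0.   -0.03 -0.   -0.01 -0.    0.   -0.  ] [-0.29  0.13  0.89]
[318.31 314.55]
```

View pics/w2.png

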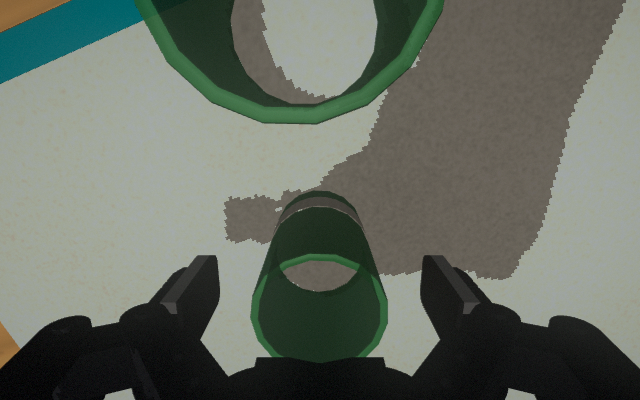

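Wrist view: the small jar (centre column about 319) sits centred between the pads (218 and 421). Now I'll close on it.

Request:
apply_moves(offset=[[0, 0, 0], [0, 0, 0], [0, 0, 0], [0, 0, 0], [0, 0, 0]], angular=[[0, 0, 0], [0, 0, 0], [0, 0, 0], [0, 0, 0], [0, 0, 0]], jaw=[0.04, 0.04, 0.04, 0.04, 0.04])

```text
t: 4.27
position: [457.6, -290.5, 219.2]
ee_rot: [0.569, 3.088, -0.001]
wrist_force: [-0.0, 1.6, 5.8]
opening: 47.1
grasp_force: 60.9
```

Request:
apply_moves(offset=[[0, 0, 0], [0, 0, 0], [0, 0, 0], [0, 0, 0], [0, 0, 0]], angular=[[0, 0, 0], [0, 0, 0], [0, 0, 0], [0, 0, 0], [0, 0, 0]], jaw=[0.04, 0.04, 0.04, 0.04, 0.04])

```text
t: 4.68
position: [457.6, -290.5, 219.2]
ee_rot: [0.569, 3.088, -0.001]
wrist_force: [-1.4, 1.2, 5.2]
opening: 47.2
grasp_force: 60.9
```

Run:
```python
from plan import *
plan([([457,-290.5,339],None,.04,25,6),([650,-45,380],None,.04,32,6)])
```

```text
{"offset": [[0, 0, -0.024], [0, -0.0001, -0.048], [0, -0.0001, -0.072], [0, -0.0001, -0.096], [0, -0.0001, -0.12]], "angular": [[0.0, 0.0, 0.0], [0.0, 0.0, 0.0], [0.0, 0.0, 0.0], [0.0, 0.0, 0.0], [0.0, 0.0, 0.0]], "jaw": [0.04, 0.04, 0.04, 0.04, 0.04]}
{"offset": [[-0.0093, 0.0298, -0.0041], [-0.0186, 0.0596, -0.0082], [-0.0278, 0.0894, -0.0124], [-0.0371, 0.1192, -0.0165], [-0.0464, 0.149, -0.0207]], "angular": [[0.0, 0.0, 0.0], [0.0, 0.0, 0.0], [0.0, 0.0, 0.0], [0.0, 0.0, 0.0], [0.0, 0.0, 0.0]], "jaw": [0.04, 0.04, 0.04, 0.04, 0.04]}
{"offset": [[-0.0092, 0.0298, -0.0041], [-0.0185, 0.0597, -0.0083], [-0.0278, 0.0895, -0.0124], [-0.037, 0.1193, -0.0166], [-0.0463, 0.1491, -0.0207]], "angular": [[0.0, 0.0, 0.0], [0.0, 0.0, 0.0], [0.0, 0.0, 0.0], [0.0, 0.0, 0.0], [0.0, 0.0, 0.0]], "jaw": [0.04, 0.04, 0.04, 0.04, 0.04]}
end [649.98 -44.99 379.98] [-0.57 -3.09  0.  ]
```

Request:
apply_moves(offset=[[0, 0, -0.02], [0, 0, -0.045], [0, 0, -0.07], [0, 0, -0.095], [0, -0.0001, -0.12]], angular=[[0, 0, 0], [0, 0, 0], [0, 0, 0], [0, 0, 0], [0, 0, 0]], jaw=[0.04, 0.04, 0.04, 0.04, 0.04])

```text
t: 5.1
position: [456.7, -290.2, 339.2]
ee_rot: [-0.57, -3.089, -0.0]
wrist_force: [0.5, -0.0, -1.9]
opening: 47.8
grasp_force: 62.3
```

Request:
apply_moves(offset=[[-0.009, 0.03, -0.004], [-0.019, 0.06, -0.008], [-0.028, 0.089, -0.012], [-0.037, 0.119, -0.017], [-0.0464, 0.149, -0.0207]], angular=[[0, 0, 0], [0, 0, 0], [0, 0, 0], [0, 0, 0], [0, 0, 0]], jaw=[0.04, 0.04, 0.04, 0.04, 0.04])

```text
t: 5.52
position: [554.0, -166.6, 359.3]
ee_rot: [0.571, 3.089, -0.0]
wrist_force: [0.7, -0.5, -2.1]
opening: 47.0
grasp_force: 62.2
```

Request:
apply_moves(offset=[[-0.009, 0.03, -0.004], [-0.019, 0.06, -0.008], [-0.028, 0.0895, -0.012], [-0.038, 0.125, -0.017], [-0.0463, 0.1491, -0.0207]], angular=[[0, 0, 0], [0, 0, 0], [0, 0, 0], [0, 0, 0], [0, 0, 0]], jaw=[0.04, 0.04, 0.04, 0.04, 0.04])

```text
t: 5.93
position: [651.1, -41.4, 379.8]
ee_rot: [0.566, 3.09, 0.003]
wrist_force: [0.3, 0.7, -1.8]
opening: 47.4
grasp_force: 62.2
```

Request:
apply_moves(offset=[[0, 0, 0], [0, 0, 0], [0, 0, 0], [0, 0, 0]], angular=[[0, 0, 0], [0, 0, 0], [0, 0, 0], [0, 0, 0]], jaw=[0.04, 0.04, 0.04, 0.04])

```text
t: 6.27
position: [649.2, -46.7, 378.9]
ee_rot: [-0.573, -3.088, 0.002]
wrist_force: [-0.1, -1.0, -1.9]
opening: 47.6
grasp_force: 62.3
```

Run:
```python
from plan import *
s=log();print(s["t"],s["position"],s["ee_rot"],s["joint_pos"],s["qvel"],s["wrist_force"])
P=bot.camera_params("wrist");im=bot.camera("wrist");cv2.imwrite("pics/w3.png",im)
json.dump({k:np.array(v).tolist() for k,v in P.items()},open("P3.json","w"))
```

```text
6.2667 [649.24 -46.74 378.88] [-0.57 -3.09  0.  ] [ 0.18  0.5  -0.21  1.58  0.11  1.08  1.15] [ 0.01 -0.    0.   -0.   -0.   -0.   -0.  ] [-0.14 -0.95 -1.86]
```

View pics/w3.png

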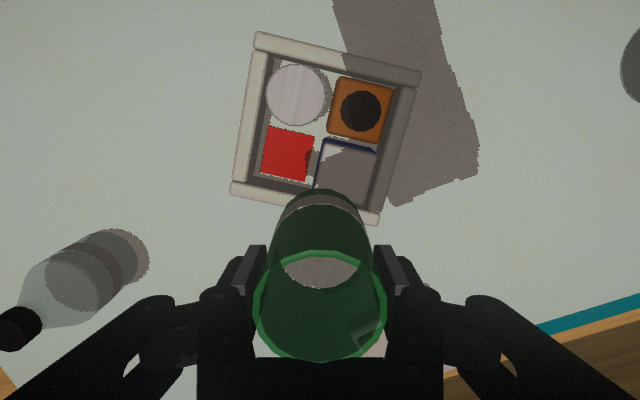

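Wrist view: the jar is held with its rim at about (320,305). The pad is fully visible at (288,154), the tin at (297,95), the square bottle at (360,110) and the case at (347,170).

Run:
```python
from plan import *
P=json.load(open("P3.json"));im=cv2.imread("pics/w3.png")
b,g,r=[im[...,i].astype(int) for i in range(3)]
m=((r>1.8*g)&(r>1.8*b)&(r>50)).astype(np.uint8);m[:, :240]=0;m[:,330:]=0;m[:115]=0;m[195:]=0
c=max(cv2.findContours(m,0,2)[0],key=cv2.contourArea)
w=np.array([onz(P,p,13)[:2] for p in c[:,0].astype(float)],np.float32);print("pad",cv2.minAreaRect(w),cv2.boundingRect(c))
# box outer rim corners (z=50) by bright foam mask hull
corners=[(257,32),(421,76),(378,226),(230,192)]
q=np.array([onz(P,p,50)[:2] for p in corners]);print(q,q.mean(0),[np.linalg.norm(q[i]-q[i-1]) for i in range(4)])
m=((g>r+15)&(g>b+5)).astype(np.uint8);m[:245]=0;m[:, :240]=0;m[:,400:]=0
e=cv2.fitEllipse(cv2.convexHull(np.argwhere(m)[:,::-1].astype(np.float32)));print("held rim",e,onz(P,e[0],244.7), bot.observe()["position"])
```

```text
pad ((617.5768432617188, -70.83441925048828), (46.020965576171875, 46.18702697753906), 55.87617874145508) (260, 126, 55, 56)
[[ 515.86  -49.84]
 [ 594.26   62.31]
 [ 705.87  -11.77]
 [ 627.36 -125.75]] [610.84 -31.26] [np.float64(134.8875940327143), np.float64(136.8412917192031), np.float64(133.9558374380787), np.float64(138.4084610639729)]
held rim ((319.3570251464844, 297.9718017578125), (138.77383422851562, 139.79087829589844), 105.88410186767578) [643.71 -45.37 244.7 ] [649.27 -46.86 378.99]
```

Run:
```python
from plan import *
plan([([618.3,-69.3,360],None,.04,18,6),([618.3,-69.3,300],None,.04,24,6)])
```

```text
{"offset": [[0.007, -0.0113, 0.0067], [0.0139, -0.0227, 0.0134], [0.0209, -0.034, 0.02], [0.0209, -0.0339, 0.04], [0.0209, -0.0339, 0.06]], "angular": [[0.0, 0.0, 0.0], [0.0, 0.0, 0.0], [0.0, 0.0, 0.0], [0.0, 0.0, 0.0], [0.0, 0.0, 0.0]], "jaw": [0.04, 0.04, 0.04, 0.04, 0.04]}
{"offset": [[0.0, 0.0, 0.02]], "angular": [[0.0, 0.0, 0.0]], "jaw": [0.04]}
end [618.31 -69.32 300.03] [-0.57 -3.09  0.  ]
```

Request:
apply_moves(offset=[[0.007, -0.011, 0.007], [0.014, -0.023, 0.013], [0.0209, -0.034, 0.02], [0.0209, -0.0339, 0.04], [0.0209, -0.0339, 0.06]], angular=[[0, 0, 0], [0, 0, 0], [0, 0, 0], [0, 0, 0], [0, 0, 0]], jaw=[0.04, 0.04, 0.04, 0.04, 0.04])

```text
t: 6.73
position: [617.7, -71.8, 320.0]
ee_rot: [0.576, 3.086, -0.002]
wrist_force: [0.2, 0.2, -1.8]
opening: 47.1
grasp_force: 62.3
```

Request:
apply_moves(offset=[[0, 0, 0.02], [0, 0, 0.02], [0, 0, 0.02], [0, 0, 0.02], [0, 0, 0.02]], angular=[[0, 0, 0], [0, 0, 0], [0, 0, 0], [0, 0, 0], [0, 0, 0]], jaw=[0.04, 0.04, 0.04, 0.04, 0.04])

```text
t: 7.15
position: [619.1, -69.6, 301.0]
ee_rot: [0.57, 3.087, 0.0]
wrist_force: [1.3, -0.4, -2.4]
opening: 47.2
grasp_force: 62.3
```

Request:
apply_moves(offset=[[0, 0, 0], [0, 0, 0], [0, 0, 0], [0, 0, 0]], angular=[[0, 0, 0], [0, 0, 0], [0, 0, 0], [0, 0, 0]], jaw=[0.04, 0.04, 0.04, 0.04])

```text
t: 7.48
position: [618.5, -69.1, 299.7]
ee_rot: [0.57, 3.089, 0.0]
wrist_force: [0.9, -0.3, -1.4]
opening: 47.2
grasp_force: 62.3
```

Request:
apply_moves(offset=[[0, -0.0016, 0.01], [0, -0.0016, 0.022], [0, -0.0016, 0.034], [0, -0.0016, 0.046], [0, -0.0016, 0.056]], angular=[[0, 0, 0], [0, 0, 0], [0, 0, 0], [0, 0, 0], [0, 0, 0]], jaw=[0.04, 0.04, 0.04, 0.04, 0.04])

```text
t: 7.9
position: [617.1, -70.6, 240.8]
ee_rot: [-0.569, -3.087, 0.0]
wrist_force: [0.2, -0.3, -0.4]
opening: 47.1
grasp_force: 62.3
```

Request:
apply_moves(offset=[[0, 0, 0.002], [0, 0, 0.004], [0, 0, 0.006], [0, 0, 0.007], [0, 0, 0.008]], angular=[[0, 0, 0], [0, 0, 0], [0, 0, 0], [0, 0, 0], [0, 0, 0]], jaw=[0.04, 0.04, 0.04, 0.04, 0.04])

```text
t: 8.32
position: [618.2, -70.6, 235.7]
ee_rot: [0.57, 3.088, 0.0]
wrist_force: [0.2, -0.7, -1.5]
opening: 47.6
grasp_force: 62.3
```

Request:
apply_moves(offset=[[0, 0, 0], [0, 0, 0], [0, 0, 0]], angular=[[0, 0, 0], [0, 0, 0], [0, 0, 0]], jaw=[0.04, 0.04, 0.04])

```text
t: 8.57
position: [618.0, -70.7, 235.7]
ee_rot: [0.57, 3.089, 0.0]
wrist_force: [-0.3, -0.7, -2.5]
opening: 47.4
grasp_force: 62.3
```

Run:
```python
from plan import *
s=log();print(s["t"],s["position"],s["ee_rot"],s["joint_pos"],s["qvel"],s["wrist_force"])
im=bot.camera("scene");cv2.imwrite("pics/s4.png",cv2.resize(im[200:310,240:370],(780,660),interpolation=cv2.INTER_CUBIC)[60:])
```

```text
8.5667 [617.98 -70.69 235.68] [0.57 3.09 0.  ] [ 0.21  0.63 -0.18  1.75  0.15  0.78  1.16] [ 0. -0.  0. -0.  0. -0. -0.] [-0.31 -0.66 -2.52]
```

View pics/s4.png

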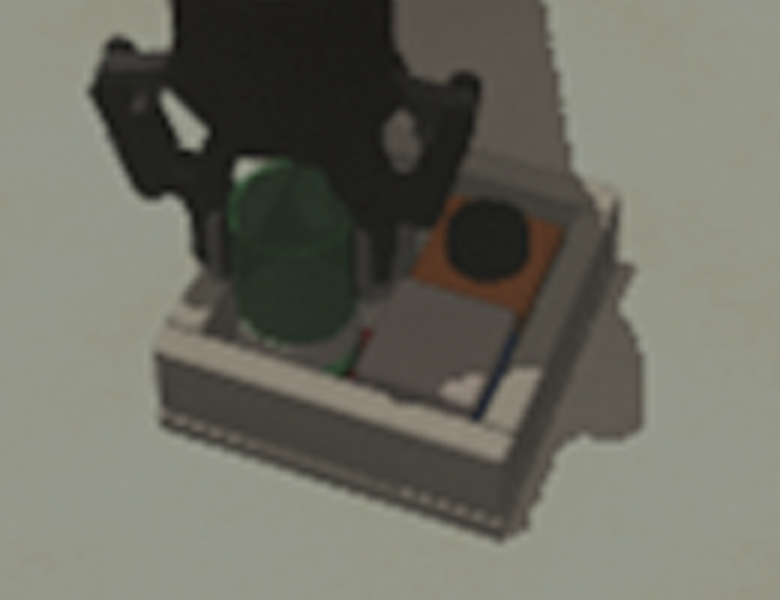

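The scene crop shows the jar at (295,265) inside the free place, clear of the walls and neighbours. I'll lower the last 3.5 mm gently.

Request:
apply_moves(offset=[[0, 0, 0.001], [0, 0, 0.002], [0, 0, 0.003], [0, 0, 0.0036], [0, 0, 0.004]], angular=[[0, 0, 0], [0, 0, 0], [0, 0, 0], [0, 0, 0], [0, 0, 0]], jaw=[0.04, 0.04, 0.04, 0.04, 0.04])

```text
t: 9.03
position: [618.0, -70.6, 232.3]
ee_rot: [0.57, 3.089, -0.0]
wrist_force: [-3.8, 0.8, 9.8]
opening: 47.2
grasp_force: 63.1
```

Request:
apply_moves(offset=[[0, 0, 0], [0, 0, 0], [0, 0, 0]], angular=[[0, 0, 0], [0, 0, 0], [0, 0, 0]], jaw=[0.04, 0.04, 0.04])

```text
t: 9.28
position: [618.0, -70.6, 232.3]
ee_rot: [0.57, 3.089, -0.0]
wrist_force: [-2.4, 1.1, 5.6]
opening: 47.2
grasp_force: 62.9
```

Contact felt at the expected height. Release and rise.

Request:
apply_moves(offset=[[0, 0, 0], [0, 0, 0], [0, 0, 0], [0, 0, 0], [0, 0, 0]], angular=[[0, 0, 0], [0, 0, 0], [0, 0, 0], [0, 0, 0], [0, 0, 0]], jaw=[0.05, 0.055, 0.065, 0.075, 0.08])

```text
t: 9.7
position: [617.8, -70.7, 231.1]
ee_rot: [-0.57, -3.089, -0.0]
wrist_force: [1.0, -0.7, 0.1]
opening: 80.1
grasp_force: 0.0
```

Request:
apply_moves(offset=[[0, 0, 0], [0, 0, 0], [0, 0, -0.005], [0, 0, -0.02], [0, 0, -0.04]], angular=[[0, 0, 0], [0, 0, 0], [0, 0, 0], [0, 0, 0], [0, 0, 0]], jaw=[0.08, 0.08, 0.08, 0.08, 0.08])

```text
t: 10.12
position: [616.9, -70.5, 270.2]
ee_rot: [-0.569, -3.086, 0.0]
wrist_force: [-0.1, 0.6, 0.0]
opening: 79.8
grasp_force: 0.0
```

Request:
apply_moves(offset=[[0, 0, -0.025], [0, 0, -0.05], [0, 0, -0.08], [0, 0, -0.11], [0, 0, -0.13]], angular=[[0, 0, 0], [0, 0, 0], [0, 0, 0], [0, 0, 0], [0, 0, 0]], jaw=[0.08, 0.08, 0.08, 0.08, 0.08])

```text
t: 10.53
position: [618.3, -70.6, 405.0]
ee_rot: [0.569, 3.086, 0.0]
wrist_force: [-0.0, 0.2, -0.6]
opening: 79.8
grasp_force: 0.0
```

Request:
apply_moves(offset=[[0, 0, 0], [0, 0, 0], [0, 0, 0], [0, 0, 0]], angular=[[0, 0, 0], [0, 0, 0], [0, 0, 0], [0, 0, 0]], jaw=[0.08, 0.08, 0.08, 0.08])

```text
t: 10.87
position: [617.2, -70.7, 399.9]
ee_rot: [-0.569, -3.087, 0.0]
wrist_force: [1.0, -0.0, -0.6]
opening: 80.1
grasp_force: 0.0
```

Run:
```python
from plan import *
s=log();print(s["t"],s["position"],s["ee_rot"],s["joint_pos"],s["qvel"],s["wrist_force"])
P=bot.camera_params("wrist");im=bot.camera("wrist");cv2.imwrite("pics/w5.png",im)
json.dump({k:np.array(v).tolist() for k,v in P.items()},open("P5.json","w"))
b,g,r=[im[...,i].astype(int) for i in range(3)]
m=((g>r+15)&(g>b+5)).astype(np.uint8);print(blobs(m,60),proj(P,[617.8,-70.7,98]))
```

```text
10.8667 [617.22 -70.66 399.9 ] [-0.57 -3.09  0.  ] [ 0.23  0.43 -0.21  1.64  0.1   1.09  1.2 ] [-0.    0.01 -0.   -0.   -0.   -0.    0.  ] [ 0.99 -0.03 -0.62]
[([41, 0, 24, 26, 229], array([55.61, 12.33])), ([292, 164, 58, 56, 580], array([321.13, 190.86]))] [320.65 192.26]
```

View pics/w5.png

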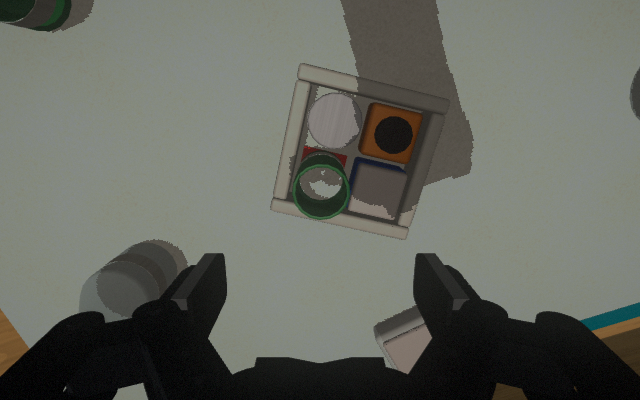

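The jar stands upright in its place with its rim at (321,192), which projects to (617.8,-70.7). Neighbours look unmoved. Before the pipette, I'll fit an arm model from logged joints to pick a feasible lean direction.

```bash
cat > kin.py <<'E'
from plan import *
from scipy.optimize import least_squares
L=[json.loads(l) for l in open("log.txt")]
LO=np.array([-2.88,-.31,-1.54,.2,-1.41,.19,-2.57]);HI=np.array([2.88,2.03,1.56,2.42,4.55,2.02,2.57])
def dh(t,d,al,a):
    c,s=np.cos(t),np.sin(t);ca,sa=np.cos(al),np.sin(al)
    return np.array([[c,-s,0,a],[s*ca,c*ca,-sa,-d*sa],[s*sa,c*sa,ca,d*ca],[0,0,0,1]])
def fk(q,k):
    h=np.pi/2;T=dh(k[7],0,0,0);q=np.array(q)
    for t,d,al,aa in zip(q,[k[0],0,k[1],0,k[2],0,k[3]],[0,-h,h,h,h,h,-h],[0,0,0,k[4],k[5],0,k[6]]):T=T@dh(t,d,al,aa)
    return T@dh(k[8],0,0,0)
def res(k):
    o=[]
    for l in L:
        T=fk(l["joint_pos"],k);o+=list(T[:3,3]-l["position"]);o+=list(100*(R.from_matrix(T[:3,:3]).inv()*R.from_rotvec(l["ee_rot"])).as_rotvec())
    return np.array(o+list((k[:7]-k0[:7])*.01))
k0=np.array([267,293,342.5,97,52.5,77.5,76,0,0.])
def fit():
    S=[least_squares(res,np.r_[k0[:7],y,t]) for y in np.linspace(-3,3,5) for t in(-2,0,2)]
    return min(S,key=lambda s:s.cost)
E
python3 - <<'E'
from kin import *
s=fit();print(s.cost,s.x,np.abs(s.fun).max());print(s.fun[:6],s.fun[-13:-7])
E
```

```text
583345.0658095148 [ 2041.18 -3949.98  2383.6    -64.15   -20.63  3214.21 -1890.25     2.56
    -1.4 ] 712.8031070056957
[ -95.92 -712.8    28.11   -3.83    0.21   -2.75] [-447.76   36.31   55.61    2.22  -12.46   -0.83]
```

```bash
sed -i 's/q=np.array(q)$/q=np.array(q)*SG/; s/^k0=/SG=np.ones(7)\nk0=/' kin.py
python3 - <<'E'
import kin,itertools
from kin import *
best=[]
for sg in itertools.product([-1,1],repeat=4):
    kin.SG=np.array([sg[0],1,sg[1],1,sg[2],1,sg[3]])
    S=[least_squares(res,np.r_[k0[:7],y,t],max_nfev=60) for y in(0,3) for t in(-2,0,2)]
    s=min(S,key=lambda s:s.cost);best.append((s.cost,sg,s.x,np.abs(s.fun).max()))
best.sort(key=lambda b:b[0])
for b in best[:3]:print(b)
E
```

```text
(np.float64(6110.85767214378), (-1, -1, -1, -1), array([ 231.38,  202.98, -456.5 ,   67.71,  962.67,  312.79,  -35.37,
         -0.04,   -1.63]), np.float64(75.9645257403545))
(np.float64(7660.163156154427), (-1, -1, 1, -1), array([ 173.93,  289.61, -439.86,   30.61,  920.89,  234.48,  -16.57,
         -0.05,   -1.76]), np.float64(78.14886523656227))
(np.float64(17007.95093420955), (-1, 1, -1, -1), array([ -570.58,  1703.06,   -83.04,  -582.75,   249.42, -1158.92,
         197.47,     0.03,    -1.91]), np.float64(74.02359591763084))
```

```bash
cat > kin.py <<'E'
from plan import *
from scipy.optimize import least_squares
L=[json.loads(l) for l in open("log.txt")]
LO=np.array([-2.88,-.31,-1.54,.2,-1.41,.19,-2.57]);HI=np.array([2.88,2.03,1.56,2.42,4.55,2.02,2.57])
def A(ax,t,x=0,z=0):
    T=np.eye(4);T[:3,:3]=R.from_euler(ax,t).as_matrix();T[:3,3]=[x,0,z];return T
SG=np.array([-1,1,-1,1,-1,1,-1.])
def fk(q,k):
    q=np.array(q)*SG
    T=A('z',q[0]+k[7])@A('y',0,k[8],k[0])@A('y',q[1])@A('z',q[2],0,k[1])@A('y',q[3],k[4])@A('z',q[4],k[5],k[2])@A('y',q[5])@A('z',0,k[6],k[3])@A('z',q[6]+k[9]);return T
def ori(T,l):return (R.from_matrix(T[:3,:3]).inv()*R.from_rotvec(l["ee_rot"])).as_rotvec()
def res(k):
    o=[]
    for l in L:
        T=fk(l["joint_pos"],k);o+=list(T[:3,3]-l["position"]);o+=list(100*ori(T,l))
    return np.array(o+list((k[4:7])*.02)+list((k[:4]-k0[:4])*.005)+[k[8]*.02])
k0=np.array([330,400,400,120,0,0,0,0,0,0.])
def fit():
    S=[least_squares(res,np.r_[k0[:7],y,0,t],max_nfev=100) for y in(0,3) for t in(-2,0,2)]
    return min(S,key=lambda s:s.cost)
E
python3 - <<'E'
import kin,itertools
from kin import *
best=[]
for sg in itertools.product([-1,1],repeat=4):
    kin.SG[[0,2,4,6]]=sg
    s=fit();best.append((s.cost,sg,s.x,np.abs(s.fun).max()))
best.sort(key=lambda b:b[0])
for b in best[:3]:print(b)
E
```

```text
(np.float64(9.212137890010316), (-1, -1, -1, -1), array([256.57, 502.87, 465.04,  96.  ,   7.42,  -2.06, -12.48,  -0.05,
       -16.03,   1.52]), np.float64(2.1831188153542485))
(np.float64(1563.7644564243087), (-1, -1, 1, -1), array([173.46, 504.65, 464.52,  14.76,   5.73,  -0.68,  -3.62,  -0.05,
        -5.16,   1.38]), np.float64(39.875655534172736))
(np.float64(3208.0051048287937), (-1, 1, 1, -1), array([ -141.98,  -157.24,   164.8 ,  -593.15,   383.11,  -366.49,
          79.61,     3.09, -1115.06,    -2.13]), np.float64(44.01440421270759))
```

Run:
```python
from kin import *
s=fit();k=s.x;np.save("k.npy",k)
q0=np.array(L[-1]["joint_pos"]);tip=np.array([617.7,-70.7,118])
r0=cmd()[1]  # tool down orientation
mid=(LO+HI)/2;hw=(HI-LO)/2
def ik(p,Rt,q):
    def f(q):
        T=fk(q,k);return np.r_[(T[:3,3]-p)/2,200*(R.from_matrix(T[:3,:3]).inv()*Rt).as_rotvec(), .05*(q-q0), 3*np.maximum(0,np.abs((q-mid)/hw)-.95)*20]
    return least_squares(f,q,bounds=(LO,HI))
for az in range(0,360,30):
    ax=np.array([-np.sin(np.radians(az)),np.cos(np.radians(az)),0])
    # rotate tool-down so that z tips toward az: down -> rotate about axis
    Rt=R.from_rotvec(-ax*np.pi/4)*r0; z=Rt.apply([0,0,1])
    S=ik(tip-305*z,Rt,np.clip(q0,LO+.02,HI-.02));T=fk(S.x,k)
    print(az,z,tip-305*z,"err",np.linalg.norm(T[:3,3]-(tip-305*z)),np.degrees(np.linalg.norm((R.from_matrix(T[:3,:3]).inv()*Rt).as_rotvec())),S.x,"marg",np.min(np.minimum(S.x-LO,HI-S.x)))
```

```text
0 [ 0.71 -0.   -0.71] [402.17 -70.26 333.8 ] err 0.3421976909093961 0.011335733646377464 [ 1.51  0.42 -1.47  2.36  1.88  0.23 -0.36] marg 0.04375875578357938
30 [ 0.61  0.35 -0.71] [ 431.02 -178.15  333.94] err 0.00013642247609148734 2.6750106530811536e-05 [ 1.29  0.33 -0.93  2.19 -0.94  0.48  2.44] marg 0.12849627592975654
60 [ 0.35  0.61 -0.71] [ 509.99 -257.16  334.  ] err 3.384521838207623e-05 7.327392395834073e-06 [ 0.85  0.47 -0.39  1.84 -0.74  1.02  2.15] marg 0.4246062427871906
90 [-0.    0.71 -0.71] [ 617.89 -286.06  333.98] err 1.2462101006965355e-05 3.4173016828714383e-06 [ 0.75  0.71 -0.42  1.45 -0.44  1.41  1.73] marg 0.611053333295432
120 [-0.35  0.61 -0.71] [ 725.77 -257.11  333.87] err 4.488642693527007e-05 3.913788880450198e-06 [ 0.53  0.91 -0.37  1.05 -0.24  1.8   1.43] marg 0.2201030825337169
150 [-0.61  0.35 -0.71] [ 804.68 -178.11  333.7 ] err 15.657813122839627 2.104334229909394 [ 0.34  1.03 -0.37  0.82  0.    2.02  1.23] marg 7.776890242894297e-12
180 [-0.71 -0.   -0.71] [833.5  -70.26 333.53] err 30.194312962893473 4.0646801275665565 [-0.02  1.01  0.11  0.82 -
[... 158 characters left out ...]
85 -0.    1.98  1.31] marg 0.03580808560054183
240 [-0.35 -0.61 -0.71] [725.66 116.39 333.33] err 3.082680484294446e-05 3.588512810434554e-06 [-0.28  0.79  0.    1.22  0.55  1.71  0.84] marg 0.3131029610175695
270 [-0.   -0.71 -0.71] [617.89 145.28 333.36] err 1.607944730736652e-05 4.525502275233175e-06 [-0.34  0.57 -0.05  1.62  0.78  1.36  0.48] marg 0.6608697572129467
300 [ 0.35 -0.61 -0.71] [510.1  116.44 333.47] err 4.766370909173924e-05 9.039314101386894e-06 [-0.23  0.35 -0.18  1.99  1.08  0.99  0.09] marg 0.427810656866207
330 [ 0.61 -0.35 -0.71] [431.13  37.56 333.63] err 0.00015437554250654977 2.3852934301272384e-05 [ 0.06  0.15 -0.27  2.27  1.48  0.5  -0.28] marg 0.14709927417787627
```

Leaning with the tool pointing toward -y (azimuth about 285°) has comfortable joint margins. Now go above the pipette.

Run:
```python
from plan import *
json.dump({"p":[617.74,-70.81,402.03],"r":cmd()[1].as_rotvec().tolist()},open("cmd.json","w"))
plan([([423,296,442],None,.08,42,6)])
```

```text
{"offset": [[0.0313, 0.0273, -0.004], [0.0626, 0.0546, -0.0081], [0.0938, 0.0819, -0.0121], [0.1251, 0.1093, -0.0161], [0.1564, 0.1366, -0.0202]], "angular": [[0.0, 0.0, 0.0], [0.0, 0.0, 0.0], [0.0, 0.0, 0.0], [0.0, 0.0, 0.0], [0.0, 0.0, 0.0]], "jaw": [0.08, 0.08, 0.08, 0.08, 0.08]}
{"offset": [[0.0313, 0.0273, -0.004], [0.0626, 0.0546, -0.0081], [0.0938, 0.0819, -0.0121], [0.1251, 0.1092, -0.0161], [0.1564, 0.1365, -0.0202]], "angular": [[0.0, 0.0, 0.0], [0.0, 0.0, 0.0], [0.0, 0.0, 0.0], [0.0, 0.0, 0.0], [0.0, 0.0, 0.0]], "jaw": [0.08, 0.08, 0.08, 0.08, 0.08]}
end [422.98 295.97 442.03] [-0.57 -3.09  0.  ]
```

Request:
apply_moves(offset=[[0.031, 0.027, -0.004], [0.062, 0.054, -0.008], [0.093, 0.081, -0.012], [0.124, 0.108, -0.016], [0.15, 0.13, -0.02]], angular=[[0, 0, 0], [0, 0, 0], [0, 0, 0], [0, 0, 0], [0, 0, 0]], jaw=[0.08, 0.08, 0.08, 0.08, 0.08])

```text
t: 11.33
position: [522.1, 106.9, 420.4]
ee_rot: [-0.567, -3.088, -0.0]
wrist_force: [0.5, 0.7, 0.2]
opening: 79.7
grasp_force: 0.0
```

Request:
apply_moves(offset=[[0.031, 0.027, -0.004], [0.062, 0.054, -0.008], [0.093, 0.081, -0.012], [0.124, 0.108, -0.016], [0.148, 0.13, -0.019]], angular=[[0, 0, 0], [0, 0, 0], [0, 0, 0], [0, 0, 0], [0, 0, 0]], jaw=[0.08, 0.08, 0.08, 0.08, 0.08])

```text
t: 11.75
position: [429.8, 281.2, 439.9]
ee_rot: [-0.566, -3.089, -0.0]
wrist_force: [-0.3, 0.3, -0.7]
opening: 79.9
grasp_force: 0.0
```

Request:
apply_moves(offset=[[0.01, 0.0081, -0.001], [0.0148, 0.0131, -0.0014], [0.0148, 0.0131, -0.0014], [0.0148, 0.0131, -0.0014], [0.0148, 0.0131, -0.0014]], angular=[[0, 0, 0], [0, 0, 0], [0, 0, 0], [0, 0, 0], [0, 0, 0]], jaw=[0.08, 0.08, 0.08, 0.08, 0.08])

```text
t: 12.17
position: [424.1, 294.3, 441.0]
ee_rot: [-0.574, -3.088, 0.002]
wrist_force: [-0.2, -0.2, 0.2]
opening: 80.3
grasp_force: 0.0
```

```bash
cat > seepip.py <<'E'
from plan import *
s=log();print(s["t"],s["position"],s["ee_rot"],s["qvel"])
P=bot.camera_params("wrist");im=bot.camera("wrist");import sys;cv2.imwrite("pics/%s.png"%sys.argv[1],im)
b,g,r=[im[...,i].astype(int) for i in range(3)]
m=(b>r+35)&(b>g+15)
for st,c in blobs(m,150):
    mm=np.zeros(m.shape,np.uint8);x,y,w,h,a=st;mm[y:y+h,x:x+w]=m[y:y+h,x:x+w]
    cc=max(cv2.findContours(mm,0,2)[0],key=cv2.contourArea)
    print(st,c,cv2.minEnclosingCircle(cc),onz(P,c,205))
print(proj(P,[423,296,205]),proj(P,[423,296,105]))
E
python3 seepip.py w6
```

```text
12.1667 [424.1  294.34 440.99] [-0.57 -3.09  0.  ] [ 0.01 -0.    0.   -0.   -0.   -0.   -0.  ]
[322.73 214.5 ] [321.99 179.7 ]
```

Run:
```python
from h import *
im=cv2.imread("pics/w6.png")
print(im[150:290:10,300:350:8].tolist())
b,g,r=[im[...,i].astype(int) for i in range(3)]
for t in(10,20,30):print(t,blobs((b>r+t)&(b>g+t/2),40))
```

```text
[[[82, 85, 90], [79, 81, 87], [48, 50, 51], [44, 46, 49], [43, 44, 48], [44, 46, 45], [46, 47, 50]], [[46, 51, 53], [48, 50, 50], [47, 46, 50], [46, 47, 49], [42, 45, 49], [45, 48, 50], [45, 47, 52]], [[49, 52, 52], [49, 49, 53], [35, 36, 35], [33, 35, 35], [44, 41, 40], [47, 48, 50], [45, 46, 47]], [[48, 52, 53], [30, 33, 30], [26, 28, 26], [26, 25, 26], [34, 34, 34], [46, 48, 49], [48, 49, 50]], [[80, 83, 87], [35, 37, 34], [51, 55, 53], [49, 52, 51], [39, 39, 37], [48, 51, 52], [47, 49, 51]], [[79, 82, 86], [52, 55, 54], [53, 56, 54], [54, 56, 56], [52, 53, 53], [32, 36, 33], [76, 78, 82]], [[78, 83, 85], [51, 53, 52], [63, 41, 29], [64, 39, 29], [45, 35, 29], [52, 54, 53], [79, 81, 84]], [[138, 145, 140], [74, 78, 74], [63, 41, 32], [65, 44, 33], [54, 48, 43], [133, 143, 136], [129, 143, 138]], [[135, 144, 138], [140, 144, 139], [133, 144, 139], [136, 141, 137], [133, 142, 137], [136, 145, 138], [136, 142, 137]], [[137, 144, 138], [131, 144, 138], [138, 145, 139], [137, 144, 139], [136, 144, 139], [135, 143, 136], [134, 143, 138]], [[135, 144, 138], [134, 144, 138], [139, 145, 139], [139, 142, 138], [132, 143, 138], [135, 144, 138], [133, 144, 138]], [[138, 145, 138], [138, 145, 140], [134, 143, 138], [134, 144, 138], [132, 144, 138], [133, 143, 137], [135, 144, 138]], [[138, 143, 139], [132, 143, 138], [136, 144, 138], [137, 146, 139], [130, 144, 140], [133, 144, 141], [132, 145, 139]], [[132, 143, 137], [132, 144, 137], [131, 144, 139], [132, 143, 138], [133, 142, 139], [131, 144, 139], [132, 145, 140]]]
10 [([305, 166, 32, 15, 62], array([321.24, 170.9 ])), ([0, 182, 8, 16, 63], array([  3.02, 190.19])), ([309, 201, 25, 26, 519], array([321.05, 213.57]))]
20 [([310, 204, 24, 23, 433], array([321.03, 214.78]))]
30 [([310, 204, 23, 23, 360], array([321.35, 214.33]))]
```

Run:
```python
from plan import *
s=log();P=bot.camera_params("wrist");im=bot.camera("wrist");print(s["t"],s["position"],s["ee_rot"])
b,g,r=[im[...,i].astype(int) for i in range(3)]
bl=[x for x in blobs((b>r+12)&(b>g+6),200)];print(bl)
x,y,w,h,a=bl[0][0];u=(x+w/2-.5,y+h-.5-w/2);p=onz(P,u,205);print(u,p,proj(P,[423,296,205]))
T=bot.camera_params("top");print("top",onz(T,(172.8,258.67),205))
plan([([p[0],p[1],442],None,.08,40,6),([p[0],p[1],321],None,.08,25,6)])
```

```text
12.2167 [424.11 294.33 441.14] [-0.57 -3.09  0.  ]
[([309, 201, 25, 26, 510], array([320.91, 213.42]))]
(321.0, 214.0) [422.4  295.11 205.  ] [322.65 214.36]
top [422.64 294.22 205.  ]
{"offset": [[0.0002, -0.001, 0.0], [0.0002, -0.001, 0.0242], [0.0002, -0.0009, 0.0484], [0.0002, -0.0009, 0.0726], [0.0002, -0.0009, 0.0968]], "angular": [[0.0, 0.0, 0.0], [0.0, 0.0, 0.0], [0.0, 0.0, 0.0], [0.0, 0.0, 0.0], [0.0, 0.0, 0.0]], "jaw": [0.08, 0.08, 0.08, 0.08, 0.08]}
{"offset": [[0.0, 0.0001, 0.0242]], "angular": [[0.0, 0.0, 0.0]], "jaw": [0.08]}
end [422.44 295.12 321.03] [-0.57 -3.09  0.  ]
```

Request:
apply_moves(offset=[[0.0016, 0, 0.005], [0.0016, 0, 0.025], [0.0016, 0, 0.045], [0.0016, 0, 0.06], [0.0016, 0, 0.07]], angular=[[0, 0, 0], [0, 0, 0], [0, 0, 0], [0, 0, 0], [0, 0, 0]], jaw=[0.08, 0.08, 0.08, 0.08, 0.08])

```text
t: 12.68
position: [421.4, 295.6, 369.7]
ee_rot: [-0.571, -3.087, 0.003]
wrist_force: [0.1, -0.8, 0.5]
opening: 79.9
grasp_force: 0.0
```

Request:
apply_moves(offset=[[0, 0, 0.01], [0, 0, 0.025], [0, 0, 0.04], [0, 0, 0.047], [0, 0, 0.051]], angular=[[0, 0, 0], [0, 0, 0], [0, 0, 0], [0, 0, 0], [0, 0, 0]], jaw=[0.08, 0.08, 0.08, 0.08, 0.08])

```text
t: 13.1
position: [421.4, 296.3, 319.7]
ee_rot: [-0.57, -3.088, 0.001]
wrist_force: [-0.0, 0.3, 0.0]
opening: 80.0
grasp_force: 0.0
```

Request:
apply_moves(offset=[[0, 0, 0], [0, 0, 0], [0, 0, 0], [0, 0, 0]], angular=[[0, 0, 0], [0, 0, 0], [0, 0, 0], [0, 0, 0]], jaw=[0.08, 0.08, 0.08, 0.08])

```text
t: 13.43
position: [421.9, 296.9, 321.6]
ee_rot: [0.57, 3.088, 0.002]
wrist_force: [-0.4, 0.1, 0.0]
opening: 80.0
grasp_force: 0.0
```

Run:
```python
from plan import *
s=log();P=bot.camera_params("wrist");im=bot.camera("wrist");cv2.imwrite("pics/w7.png",im);print(s["t"],s["position"],s["ee_rot"],s["wrist_force"])
b,g,r=[im[...,i].astype(int) for i in range(3)]
bl=[x for x in blobs((b>r+12)&(b>g+6),200)];print(bl)
x,y,w,h,a=bl[0][0];print(proj(P,[422.4,295.1,205]),[onz(P,(c,y+h-w/2),205) for c in (x,x+w-1)])
```

```text
13.4333 [421.87 296.89 321.55] [0.57 3.09 0.  ] [-0.45  0.09  0.04]
[([292, 211, 52, 26, 251], array([318.06, 218.31])), ([290, 315, 52, 48, 2061], array([315.99, 339.93]))]
[315.44 350.09] [array([379.59, 305.01, 205.  ]), array([384.37, 317.53, 205.  ])]
```

Request:
apply_moves(offset=[[-0.001, -0.0015, 0], [-0.001, -0.0015, 0], [-0.001, -0.0015, 0], [-0.001, -0.0015, 0]], angular=[[0, 0, 0], [0, 0, 0], [0, 0, 0], [0, 0, 0]], jaw=[0.08, 0.08, 0.06, 0.04])

```text
t: 13.82
position: [422.0, 294.8, 320.8]
ee_rot: [0.57, 3.089, 0.0]
wrist_force: [-0.4, 0.3, 0.2]
opening: 57.5
grasp_force: 0.0
```

Request:
apply_moves(offset=[[0, 0, 0], [0, 0, 0], [0, 0, 0], [0, 0, 0], [0, 0, 0]], angular=[[0, 0, 0], [0, 0, 0], [0, 0, 0], [0, 0, 0], [0, 0, 0]], jaw=[0.032, 0.02, 0.02, 0.02, 0.02])

```text
t: 14.23
position: [421.9, 295.0, 320.8]
ee_rot: [0.57, 3.089, 0.0]
wrist_force: [-0.4, -0.8, 1.9]
opening: 26.4
grasp_force: 58.7
```

Request:
apply_moves(offset=[[0, 0, 0], [0, 0, 0], [0, 0, 0]], angular=[[0, 0, 0], [0, 0, 0], [0, 0, 0]], jaw=[0.02, 0.02, 0.02])

```text
t: 14.48
position: [421.9, 295.0, 320.8]
ee_rot: [0.57, 3.089, 0.0]
wrist_force: [-0.4, -0.8, 2.2]
opening: 27.0
grasp_force: 58.7
```

Run:
```python
from plan import *
s=log();print(s["t"],s["position"],s["ee_rot"],s["wrist_force"],s["torque"],s["opening"],s["grasp_force"])
p,r=np.array([423,296,442.]),cmd()[1]
p=p+r.apply([1.6,0,121])+r.apply([-1,-1.5,0]);print(p)
json.dump({"p":p.tolist(),"r":r.as_rotvec().tolist()},open("cmd.json","w"))
np.savetxt("grasp.txt",np.r_[s["position"],s["ee_rot"]])
# lean: az 285, tip over rim
az=np.radians(285);ax=np.array([-np.sin(az),np.cos(az),0]);Rt=R.from_rotvec(-ax*np.pi/4)*r;z=Rt.apply([0,0,1])
d=s["position"][2]-15;F=np.array([617.7,-70.7,118])-d*z;print("d",d,"z",z,"final",F)
plan([([p[0],p[1],p[2]+140],None,.02,22,6),(F+[0,0,80],Rt,.02,28,5)])
```

```text
14.4833 [421.94 294.96 320.8 ] [0.57 3.09 0.  ] [-0.4  -0.8   2.23] [-0.12  0.19  0.01] 26.972593594545664 58.73434245586395
[421.83 294.64 321.  ]
d 305.7952839078632 z [ 0.18 -0.68 -0.71] final [561.96 138.49 333.97]
{"offset": [[0.0, 0, -0.02], [0.0, -0.0001, -0.04], [0.0, -0.0001, -0.06], [0.0, -0.0001, -0.08], [0.0, -0.0002, -0.1]], "angular": [[0.0, 0.0, 0.0], [0.0, 0.0, 0.0], [0.0, 0.0, 0.0], [0.0, 0.0, 0.0], [0.0, 0.0, 0.0]], "jaw": [0.02, 0.02, 0.02, 0.02, 0.02]}
{"offset": [[0.0, 0.0, -0.02], [0.0, 0, -0.04], [-0.0207, -0.0107, -0.0348], [-0.0415, -0.0213, -0.0295], [-0.0622, -0.032, -0.0243]], "angular": [[0.0, 0.0, 0.0], [0.0, 0.0, 0.0], [4.1, -2.9, 0.0], [8.1, -5.9, 0.0], [12.2, -8.8, 0.0]], "jaw": [0.02, 0.02, 0.02, 0.02, 0.02]}
{"offset": [[-0.0195, -0.0089, 0.0105], [-0.039, -0.0179, 0.0209], [-0.0586, -0.0268, 0.0314], [-0.0781, -0.0358, 0.0418], [-0.0976, -0.0448, 0.0523]], "angular": [[4.0, -2.9, 0.0], [8.1, -5.9, 0.0], [12.1, -8.8, 0.0], [16.2, -11.7, 0.0], [20.2, -14.7, 0.0]], "jaw": [0.02, 0.02, 0.02, 0.02, 0.02]}
{"offset": [[-0.0159, -0.004, 0.0173]], "angular": [[4.1, -2.9, 0.0]], "jaw": [0.02]}
end [561.92 138.5  414.02] [ 0.48  2.59 -0.99]
```

Request:
apply_moves(offset=[[0, 0, -0.01], [0, 0, -0.03], [0, 0, -0.055], [0, 0, -0.08], [0, -0.0002, -0.1]], angular=[[0, 0, 0], [0, 0, 0], [0, 0, 0], [0, 0, 0], [0, 0, 0]], jaw=[0.02, 0.02, 0.02, 0.02, 0.02])

```text
t: 14.9
position: [421.8, 294.8, 422.8]
ee_rot: [0.569, 3.089, 0.001]
wrist_force: [0.8, 0.3, -0.9]
opening: 27.0
grasp_force: 59.1
```

Request:
apply_moves(offset=[[0, 0, -0.02], [0, 0, -0.04], [-0.021, -0.011, -0.035], [-0.0415, -0.021, -0.0295], [-0.0622, -0.032, -0.0243]], angular=[[0, 0, 0], [0, 0, 0], [4.1, -2.9, 0], [8.1, -5.9, 0], [12.2, -8.8, 0]], jaw=[0.02, 0.02, 0.02, 0.02, 0.02])

```text
t: 15.32
position: [469.0, 242.1, 446.3]
ee_rot: [0.545, 2.954, -0.362]
wrist_force: [0.3, -0.0, -1.5]
opening: 26.5
grasp_force: 59.3
```

Request:
apply_moves(offset=[[-0.0195, -0.009, 0.0105], [-0.039, -0.018, 0.021], [-0.0586, -0.027, 0.031], [-0.078, -0.036, 0.042], [-0.0976, -0.0448, 0.0523]], angular=[[4, -2.9, 0], [8.1, -5.9, 0], [12.1, -8.8, 0], [16.2, -11.7, 0], [20.2, -14.7, 0]], jaw=[0.02, 0.02, 0.02, 0.02, 0.02])

```text
t: 15.73
position: [547.0, 155.2, 419.0]
ee_rot: [0.49, 2.656, -0.893]
wrist_force: [-0.3, 0.5, -1.3]
opening: 26.4
grasp_force: 59.3
```

Request:
apply_moves(offset=[[-0.0159, -0.004, 0.0173], [-0.0159, -0.004, 0.0173], [-0.0159, -0.004, 0.0173], [-0.0159, -0.004, 0.0173], [-0.0159, -0.004, 0.0173]], angular=[[4.1, -2.9, 0], [4.1, -2.9, 0], [4.1, -2.9, 0], [4.1, -2.9, 0], [4.1, -2.9, 0]], jaw=[0.02, 0.02, 0.02, 0.02, 0.02])

```text
t: 16.15
position: [561.6, 139.6, 414.1]
ee_rot: [0.477, 2.59, -0.983]
wrist_force: [-0.2, 1.0, -1.0]
opening: 26.7
grasp_force: 59.3
```

Run:
```python
from plan import *
s=log();print(s["t"],s["position"],s["ee_rot"],s["joint_pos"],s["wrist_force"],s["opening"],s["grasp_force"])
print("cmd",cmd()[0],cmd()[1].as_rotvec())
z=R.from_rotvec(s["ee_rot"]).apply([0,0,1]);print("z",z,"nominal tip",s["position"]+305.8*z)
for n in("top","scene"):cv2.imwrite(f"pics/{n}8.png",bot.camera(n))
for n in("top","scene"):
    P=bot.camera_params(n);im=cv2.imread(f"pics/{n}8.png");b,g,r=[im[...,i].astype(int) for i in range(3)]
    print(n,"tip at",proj(P,s["position"]+305.8*z),"tip50",proj(P,s["position"]+255.8*z),"yellow",blobs((r>b+40)&(g>b+30)&(g>.75*r),4))
```

```text
16.15 [561.61 139.56 414.07] [ 0.48  2.59 -0.98] [-0.34  0.42 -0.22  1.75  0.85  1.37  0.3 ] [-0.22  1.02 -0.98] 26.73987136887911 59.27222192287445
cmd [561.92 138.5  414.02] [ 0.48  2.59 -0.99]
z [ 0.18 -0.68 -0.71] nominal tip [617.79 -69.02 197.61]
top tip at [356.8  159.65] tip50 [340.75 159.78] yellow [([599, 53, 11, 7, 20], array([603.6,  56.8])), ([431, 55, 2, 6, 7], array([431.43,  57.14])), ([436, 55, 8, 2, 8], array([439.5 ,  55.25])), ([445, 55, 3, 2, 4], array([446.  ,  55.25])), ([498, 54, 7, 3, 9], array([501.22,  54.44])), ([508, 54, 22, 4, 35], array([518.4,  54.6])), ([531, 54, 9, 2, 10], array([534.9,  54.1])), ([541, 54, 5, 2, 7], array([543.  ,  54.43])), ([563, 55, 4, 1, 4], array([564.5,  55. ])), ([619, 55, 4, 4, 6], array([620.67,  56.67])), ([624, 55, 2, 3, 4], array([624.5 ,  56.25])), ([249, 57, 58, 6, 193], array([276.3,  59.9])), ([293, 57, 3, 2, 5], array([294.2,  57.4])), ([311, 57, 4, 3, 6], array([312.33,  58.  ])), ([316, 57, 3, 4, 8], array([317.25,  58.25])), ([320, 56, 22, 6, 70], array([331.21,  58.69])), ([342, 56, 14, 5, 22], array([347.36,  5
[... 28229 characters left out ...]
43, 303.14])), ([583, 316, 57, 15, 264], array([614.72, 323.48])), ([552, 325, 88, 39, 1046], array([607.72, 342.13])), ([85, 338, 4, 8, 15], array([ 86.27, 340.93])), ([74, 340, 3, 3, 5], array([ 74.8, 341.2])), ([9, 348, 78, 30, 570], array([ 61.09, 362.46])), ([568, 350, 7, 2, 8], array([571.12, 350.62])), ([556, 352, 11, 3, 11], array([561.  , 353.09])), ([527, 359, 11, 4, 13], array([531.54, 360.31])), ([539, 358, 4, 2, 5], array([540.2, 358.2])), ([371, 362, 155, 38, 893], array([444.09, 384.52])), ([57, 369, 6, 3, 7], array([ 59.71, 370.  ])), ([0, 372, 82, 28, 1474], array([ 45.98, 387.46])), ([495, 375, 8, 3, 10], array([498.5, 376. ])), ([0, 394, 5, 3, 9], array([  2.11, 395.33]))]
```

The pipette is held leaning. In the pictures the yellow tip ends at about (357,159) in the top view and (288,212) in the scene view, within about 1 px of the predictions, so it hasn't slipped. Now lower it to its final pose.

Run:
```python
from plan import *
s=bot.observe();z=R.from_rotvec(s["ee_rot"]).apply([0,0,1]);print(s["t"],s["position"],"tip",s["position"]+305.8*z,"lean",np.degrees(np.arccos(-z[2])))
p,r=cmd();plan([([p[0]-.1,p[1],p[2]-80],None,.02,16.5,5)])
```

```text
16.25 [561.68 139.38 414.24] tip [617.99 -69.29 197.91] lean 44.97361077973768
{"offset": [[0.0067, 0.0092, 0.0113], [0.0133, 0.0184, 0.0226], [0.02, 0.0276, 0.0339], [0.0266, 0.0367, 0.0451], [0.0333, 0.0459, 0.0564]], "angular": [[0.0, 0.0, 0.0], [0.0, 0.0, 0.0], [0.0, 0.0, 0.0], [0.0, 0.0, 0.0], [0.0, 0.0, 0.0]], "jaw": [0.02, 0.02, 0.02, 0.02, 0.02]}
end [561.76 138.51 334.04] [ 0.48  2.59 -0.99]
```

Request:
apply_moves(offset=[[0.007, 0.009, 0.011], [0.013, 0.018, 0.0226], [0.02, 0.0276, 0.034], [0.0266, 0.0367, 0.045], [0.0315, 0.043, 0.053]], angular=[[0, 0, 0], [0, 0, 0], [0, 0, 0], [0, 0, 0], [0, 0, 0]], jaw=[0.02, 0.02, 0.02, 0.02, 0.02])

```text
t: 16.67
position: [560.8, 138.5, 335.3]
ee_rot: [0.476, 2.591, -0.988]
wrist_force: [-1.0, -0.6, -0.0]
opening: 27.0
grasp_force: 59.3
```

Request:
apply_moves(offset=[[0.001, 0.0015, 0.002], [0.0018, 0.0029, 0.0034], [0.0018, 0.0029, 0.0034], [0.0018, 0.0029, 0.0034], [0.0018, 0.0029, 0.0034]], angular=[[0, 0, 0], [0, 0, 0], [0, 0, 0], [0, 0, 0], [0, 0, 0]], jaw=[0.02, 0.02, 0.02, 0.02, 0.02])

```text
t: 17.08
position: [562.2, 138.9, 334.4]
ee_rot: [0.478, 2.588, -0.985]
wrist_force: [0.1, -0.3, -0.2]
opening: 27.0
grasp_force: 59.3
```

Request:
apply_moves(offset=[[0, 0, 0], [0, 0, 0], [0, 0, 0], [0, 0, 0], [0, 0, 0]], angular=[[0, 0, 0], [0, 0, 0], [0, 0, 0], [0, 0, 0], [0, 0, 0]], jaw=[0.02, 0.02, 0.02, 0.02, 0.02])

```text
t: 17.5
position: [561.9, 138.7, 333.7]
ee_rot: [0.478, 2.589, -0.986]
wrist_force: [0.3, 0.8, -0.9]
opening: 26.7
grasp_force: 59.3
```

Run:
```python
from plan import *
s=log();z=R.from_rotvec(s["ee_rot"]).apply([0,0,1]);tip=s["position"]+305.8*z
print(s["t"],s["position"],"tip",tip,"lean",np.degrees(np.arccos(-z[2])),s["wrist_force"],np.abs(s["qvel"]).max(),s["opening"])
V=[]
for n in("top","scene"):
    im=bot.camera(n);cv2.imwrite(f"pics/{n}9.png",im);P=bot.camera_params(n)
    c=proj(P,[617.7,-70.7,98]);print(n,"rim",c,"tip",proj(P,tip));x,y=(c-[33,30]).astype(int);V.append(np.clip(cv2.resize(im[y:y+50,x:x+66],(396*2//2,300),interpolation=cv2.INTER_CUBIC)*1.5,0,255).astype(np.uint8))
    b,g,r=[im[...,i].astype(int) for i in range(3)];m=(r>b+40)&(g>b+30)&(g>.75*r);w=np.zeros(m.shape,bool);u,v=proj(P,tip-25*z).astype(int);w[v-22:v+22,u-22:u+22]=1
    print([x for x in blobs(m&w,6)])
W=bot.camera("wrist");P=bot.camera_params("wrist");print("wrist rim",proj(P,[617.7,-70.7,98]),"tip",proj(P,tip))
V=np.hstack(V);cv2.imwrite("pics/final.png",np.vstack([V,cv2.resize(W[:240],(V.shape[1],300))]))
```

```text
17.5 [561.87 138.72 333.72] tip [617.84 -70.31 117.65] lean 45.0432732640349 [ 0.28  0.79 -0.86] 0.0025052299747219016 26.713656303855885
top rim [354.51 171.03] tip [354.9  168.91]
[([343, 167, 11, 3, 22], array([347.27, 168.32]))]
scene rim [287.66 245.32] tip [287.51 239.29]
[([289, 224, 14, 16, 37], array([296.08, 230.11]))]
wrist rim [332.73 176.32] tip [320.02 189.62]
```

View pics/final.png

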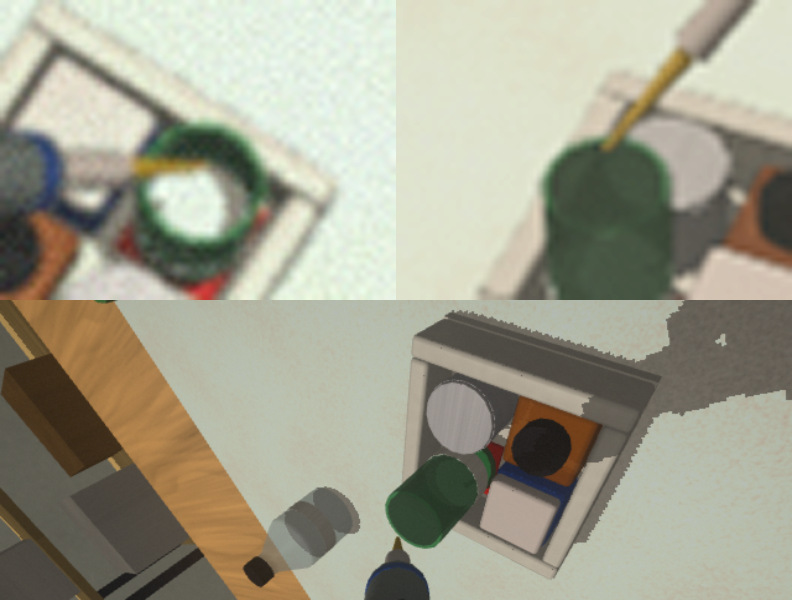

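The final view shows the tip over the jar's open mouth. In the top crop the tip is at (205,165) and the rim centre at (201,186), which is the expected offset for 2 cm of height. In the scene crop the tip column is 605 against a rim centre of 607. The packed things and bottles look undisturbed, so I'm handing in.

```bash
python3 -c "
from rig import bot
print(bot.hand_in())"
```

```text
the job is handed in; nothing more can be done
None
```

The green jar stands upright on the red pad. The pipette is held still, leaning 45°, with its tip centred to about 1–2 mm and about 20 mm above the jar's rim. The job is handed in at about 17.7 s, and no verdict came back.

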